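Tip a parts bin back onto its base and push it home in the rack

ROBOT

A 6-joint arm with a two-finger parallel gripper is mounted at the origin on the work surface. World frame = base frame: x ahead of the robot, y to its left, z up, the work surface at z = 0. Lengths are in m, angles in degrees, forces in N, time in s.
With the tool pointing down it reaches from about 0.35 to 0.975 m from the base axis. Payload 7.1 kg.
Tool frame: the origin (TCP) lies between the finger pads; the fingertips stand bot.tips_ahead ahead of it and the grasp point (between the pads) is the TCP (bot.tips_ahead is the distance from the TCP to the fingertips, in m); z points along the fingers, x is the direction in which the jaws open and shut, and the axes are right-handed (so a half turn about z gives the same grasp; the last joint's range is limited). The gripper opens to 88 mm and grips with 3 to 60 N. Pads are 20 mm wide; open, the fingers measure 115 mm over their backs; the gripper's body (75 mm by 178 mm) begins 61 mm behind the grasp point.
Start: joints at [-75.802, 24.242, 93.386, -0, 62.372, -1.089], TCP at [0.165, -0.603, 0.242] pointing down, gripper open.
Joint ranges: [-172.04, 172.04], [-51.8, 120.97], [4.93, 147.93], [-75.15, 255.16], [6.16, 154.13], [-145.62, 145.62]. Speed limits (degrees/s): [136.94, 136.94, 172.46, 180, 180, 180].

INTERFACE

Orientations are given as [roll, pitch, yaw] about the fixed x, y, z axes, in that order (R = Rz(yaw) Ry(pitch) Rx(roll)).
In Python, from cell import bot, vision gives the robot as it stands. The module is installed in compiled form; this text tells all that it offers.
- The arm moves only by the shell command python3 -m pendant 'ROWS' [FORCE]. ROWS is JSON, a list of rows, each an object with "fingers": the opening, from -1 (shut) to 1 (fully open); "offset": the shift along the tool's x, y, z in m, a list of three; "delta_rot": the turn, a rotation vector about the tool's x, y, z in rad, a list of three. A call has 1 to 10 rows; each row is the pose to reach, as a shift and turn from the pose measured when the call began, along the tool's axes at that moment; what a row does not reach only later rows make up. A row lasts 1/8 s, in which the tool goes at most 62.5 mm and 10.7 degrees, less where a joint would pass 70% of its speed; a pose out of reach is approached as far as the arm can. A call with a gripper value outside its range is refused whole. The fingers move at their own pace and stop on an object; FORCE is the grip in N (left out, the last holds). Time passes only in rows, so rows that repeat a pose let the fingers close. It gives the time, the measured TCP pose, the force and the opening at its end, in the units of the state.
- bot.observe(): the state, without advancing time (a new reading comes with each control period).
- vision.snapshot(name): name is "side" or "top"; returns a dict with "image" (480x640x3 uint8, red, green, blue), "fx", "fy", "cx", "cy" (pixels), "world_to_cam" (4x4, takes a point from world to camera coordinates). Camera axes: x right, y up, looking along -z (the intrinsics and any distortion apply to the point x, -y, -z); pixel columns grow to the right and rows downward; lengths in m; the calibration is good to about 2 mm. A picture is of the moment at which its call begins. There is no depth.
- bot.hand_in(): hands the job in, once; it reports no verdict.
The state is a dict: "time": time; "qpos": joint angles; "qd": joint speeds; "effort": joint torques, N m; "ee_pos": TCP position; "tool_rot": TCP orientation; "force": force on the tool from outside, world axes, zero at the start; "torque": the same for the moment, N m; "gripper_width": finger opening in m.
Only numpy, scipy, OpenCV 4.12 (cv2) and the standard library are available. Lean on these libraries where they do the work, as an engineer would, in place of code of your own. Each camera call takes 0.05 s, during which the arm holds its last target.

TASK

The large empty parts bin has been left standing on its end in front of the rack, with its mouth towards you. Push it near the top so that it tips over onto its base, mouth up, and push it back into the middle of the empty place in the rack until its end sits flat against the green panel. Only push it, never pick it up, and leave the other bins and everything else on the bench where they are.

Things in the scene. Friction and masses are not known exactly. Their poses are not given: they have to be found in the camera images.
- bin: Large empty grey bin, open box 120 long, 85 wide, 65 high, walls 4 mm, 0.2 kg, standing 120 tall on an end wall, mouth to the robot, base to the rack. Origin: centre of the outside of that end wall (on the bench at first). Own axes turn with it: z along the length (up at first, to the rack once on its base), x from mouth (-32.5 mm) to base (+32.5; finally down), y across.
- bin_heel (a point): Point on the bin: middle of the outer edge between the end wall it stands on and its base (x = +32.5 mm, z = 0 in the bin's frame). The bin tips about this edge, which stays down on the bench (height 0) when it is tipped towards the rack.
- bin_end (a point): Point on the bin: centre of the outside of the end wall that is on top at the start (120 mm up; bin frame z = 120 mm). This wall comes to lie against the green panel, the point then 32.5 mm above the bench. After tipping it first lies about 40 to 75 mm short of the panel.
- place: The empty place in the rack, one of three at 140 mm pitch, shown by a bare dark pad 118 x 88 mm, under 1 mm thick, flat on the bench. Origin: on the bench at the foot of the green panel's front face, middle of the place. x points level into the panel (away from the robot), y along it to the left, z up. The bin is home when its end wall is at x = 0, square to x.
- rack: Fixed rack: a green perforated sheet-metal panel 460 mm wide and 80 mm high, with an end cheek 70 mm long and 60 mm high at either end, projecting towards the robot 213 mm from the middle. Origin: middle of the foot of the panel's front face; x points into the panel, y along it to the left, z up.
- bin_a: Neighbour bin in the rack, 90 mm long, 85 mm wide, 50 mm high, loose, filled with washers and screws, 0.7 kg. Origin: foot of its back wall, at the panel. To be left alone.
- bin_b: Neighbour bin in the rack, 90 mm long, 85 mm wide, 50 mm high, loose, filled with small red and blue sleeves, 0.7 kg. Origin: foot of its back wall, at the panel. To be left alone.
- tape: Roll of black tape lying flat in front of bin_a, 60 mm across, 24 mm high. Origin: centre of its underside. To be left alone.
- jar: Small amber jar standing in front of bin_b, 48 mm across, 65 mm high. Origin: centre of its underside. To be left alone.
- socket: Steel wrench socket standing in front of bin_a, 26 mm across, 36 mm high. Origin: centre of its underside. To be left alone.
- driver: Screwdriver lying on the bench to the robot's right. To be left alone.
- wrench: Wrench lying on the bench to the robot's left. To be left alone.
- can: Metal can standing on the bench to the robot's right, 52 mm across, 130 mm high. Origin: centre of its underside. To be left alone.
Not all that is in view belongs to the job. What is shaped like the bin but brown is not meant.

How it is judged (in metres and radians):
At the end, for the whole second after the job is handed in: The large bin rests still on its base, mouth up (within 0.1 rad), its end wall within 8 mm of the green panel and square to it within 0.1 rad, within 20 mm of the middle of the empty place sideways, flat on the bench (angle between bin's own x axis and vertical above 3.04 rad and x of bin_end in the frame of place above -0.008 m and y of bin_end in the frame of place between -0.02 and 0.02 m and angle between the z axis of bin and the x axis of place, either way round below 0.1 rad and height (world z) of bin_heel below 0.006 m and linear speed of bin below 0.01 m/s); the robot touches nothing.
It fails at once if the large bin is lifted, carried, or tipped any way but about its base edge (that edge rises more than 25 mm) (height (world z) of bin_heel above 0.025 m).
It fails at once if a filled neighbour bin is shifted by more than 25 mm (distance of any of bin_a, bin_b from where it was at the start of the episode above 0.025 m).
It fails at once if the tape, jar or socket is shifted by more than 30 mm (distance of any of tape, jar, socket from where it was at the start of the episode above 0.03 m).
It fails at once if the screwdriver, wrench or can is shifted by more than 30 mm (distance of any of driver, wrench, can from where it was at the start of the episode above 0.03 m).
It also fails if it takes over 42 s, if anything falls off the work surface, if the arm or the gripper's body presses on something with over 40 N, if the wrist force passes 120 N, or if a joint passes its speed limit or range.

## Working session

There is one attempt and no reset: what is moved stays moved. The work goes in short steps, Python scripts to look and compute and a shell command to move; the robot and the scene stay as the last step left them, time stands still between calls to the robot, and variables do not carry over. Pictures are saved under pics/ and viewed, and the job is handed in when it is done.

```bash
mkdir -p pics; python3 - <<'E'
from cell import bot, vision
import cv2
s=bot.observe(); print({k:s[k] for k in('time','ee_pos','tool_rot','force','gripper_width')}, bot.tips_ahead)
for n in('side','top'):
    d=vision.snapshot(n); cv2.imwrite(f'pics/{n}0.png',d['image'][:,:,::-1]); print({k:d[k] for k in d if k!='image'})
E
```

```text
{'time': 0.0, 'ee_pos': array([ 0.16466708, -0.60236612,  0.24090971]), 'tool_rot': array([-1.79999361e+02,  8.63967234e-02, -7.47135948e+01]), 'force': array([-0.67236011, -0.26339576,  0.1421012 ]), 'gripper_width': 0.08762262446252181} 0.019
{'fx': 444.35715423689544, 'fy': 444.35715423689544, 'cx': 322.9843207744685, 'cy': 238.62392656501783, 'world_to_cam': array([[-0.99492445, -0.10061711, -0.0012364 ,  0.60596864],
       [ 0.07432941, -0.74315718,  0.6649756 , -0.10936668],
       [-0.06782677,  0.66150858,  0.74686406, -1.0288839 ],
       [ 0.        ,  0.        ,  0.        ,  1.        ]])}
{'fx': 588.9571187901284, 'fy': 588.9571187901284, 'cx': 318.9567111713145, 'cy': 232.9604002751975, 'world_to_cam': array([[ 0.13563249, -0.99075731,  0.00194635, -0.08770204],
       [ 0.9694415 ,  0.13311922,  0.20606419, -0.60611881],
       [-0.2044187 , -0.02606212,  0.97853654, -1.40915334],
       [ 0.        ,  0.        ,  0.        ,  1.        ]])}
```

View pics/side0.png

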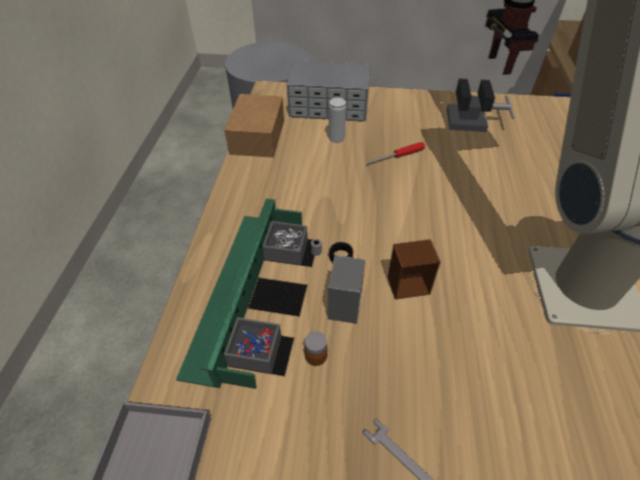

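View pics/top0.png

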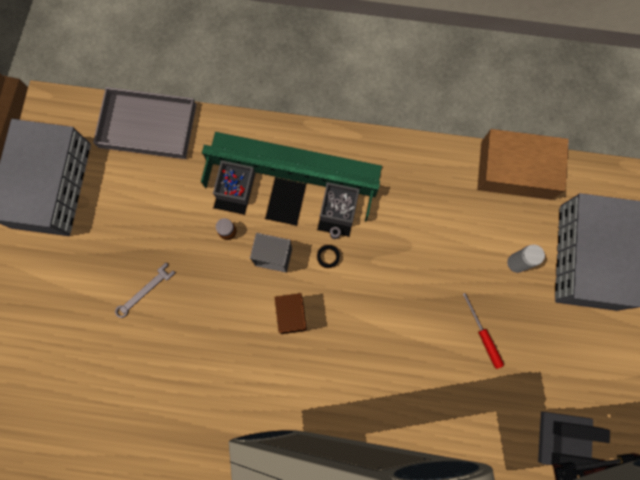

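```bash
cat > h.py <<'E'
import numpy as np, cv2
from cell import bot, vision
def snap(n): return vision.snapshot(n)
def unp(d,u,v,z):
    T=d['world_to_cam'];R=T[:3,:3];c=-R.T@T[:3,3]
    r=R.T@np.array([(u-d['cx'])/d['fx'],-(v-d['cy'])/d['fy'],-1.])
    return c+r*(z-c[2])/r[2]
def proj(d,p):
    q=d['world_to_cam'][:3,:3]@np.array(p)+d['world_to_cam'][:3,3]
    return np.array([d['cx']+d['fx']*q[0]/-q[2], d['cy']-d['fy']*q[1]/-q[2]])
def crop(d,x0,y0,w,h,k,f,pts=()):
    im=np.ascontiguousarray(d['image'][y0:y0+h,x0:x0+w,::-1]); im=cv2.resize(im,None,fx=k,fy=k,interpolation=cv2.INTER_CUBIC)
    for x in range(-(-x0//20)*20,x0+w,20):
        cv2.putText(im,str(x),((x-x0)*k,10),0,.35,(0,255,255),1); cv2.line(im,((x-x0)*k,12),((x-x0)*k,18),(0,255,255),1)
    for y in range(-(-y0//20)*20,y0+h,20):
        cv2.putText(im,str(y),(0,(y-y0)*k+4),0,.35,(0,255,255),1); cv2.line(im,(24,(y-y0)*k),(30,(y-y0)*k),(0,255,255),1)
    for p in pts:
        u=((np.array(p)-[x0,y0]+.5)*k).astype(int); cv2.circle(im,tuple(map(int,u)),3,(255,0,255),1)
    cv2.imwrite(f,im)
E
python3 - <<'E'
from h import *
d=snap('top'); crop(d,195,125,195,145,4,'pics/t1.png')
d=snap('side'); crop(d,170,190,200,150+50,3,'pics/s1.png')
crop(d,320,230,130,100,6,'pics/s1b.png')
E
```

```text
(no output)
```

View pics/t1.png

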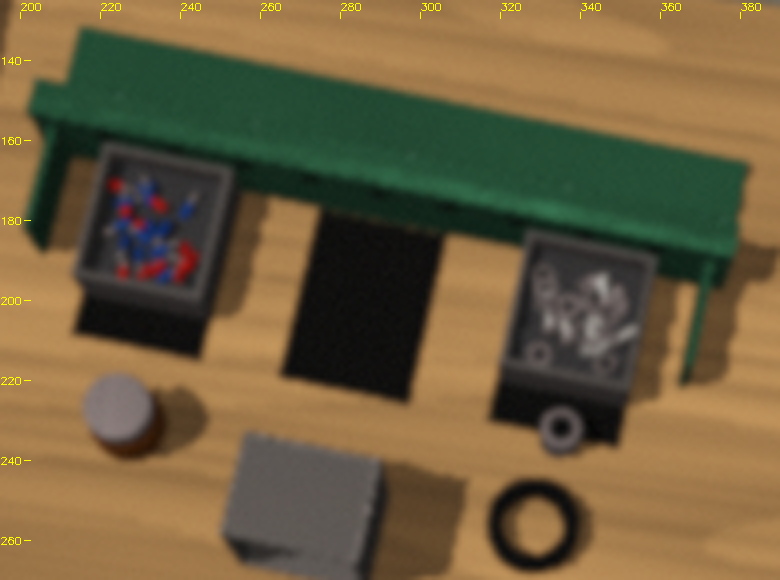

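View pics/s1.png

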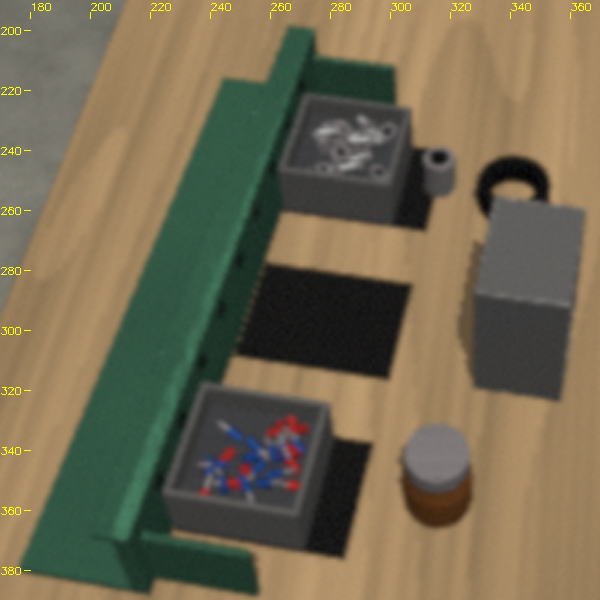

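View pics/s1b.png

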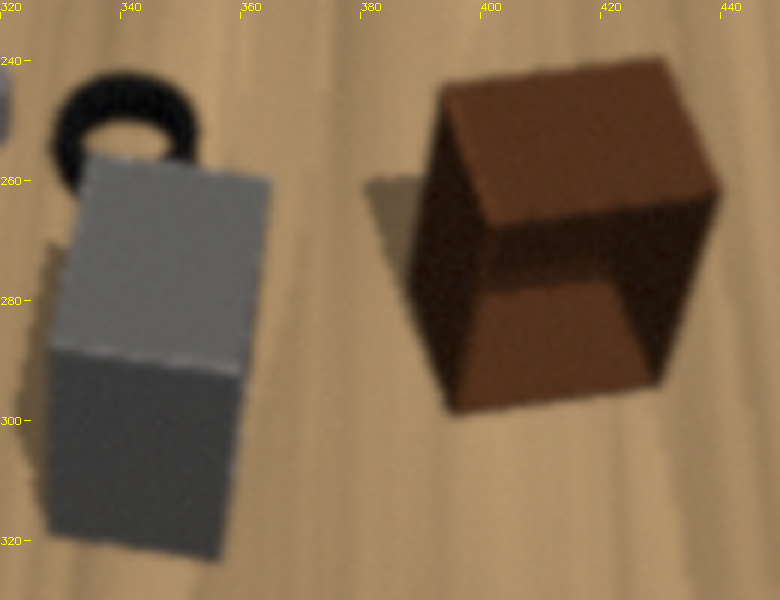

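```bash
python3 - <<'E'
from h import *
t=snap('top');s=snap('side')
crop(t,235,220,130,100,6,'pics/t2.png')
for d in(t,s):
    T=d['world_to_cam'];print('cam',-T[:3,:3].T@T[:3,3])
def P(d,L,z):
    for n,u,v in L: print(n,unp(d,u-.5,v-.5,z).round(4))
P(t,[('FL',265,219.5),('FR',297.5,225.75),('BR',306.25,183.75),('BL',275.5,176.75)],0.0)
P(s,[('sBR',170+265/3,190+263/3),('sFR',170+412/3,190+285/3),('sFL',170+388/3,190+379/3),('sBL',170+236/3,190+355/3)],0.0)
print('bin top');P(t,[('BL',256.75,233.25),('BR',290.5,240)],.12)
P(s,[('BR',335,255.5),('FR',365,260),('FL',360.5,292.2),('BL',328.7,287.5)],.12)
P(s,[('botBL',328,318.8),('botFL',356.7,323.3)],0)
print('panel top'); P(t,[('frL',202,153),('frR',195+737/4,125+250/4)],.08)
print('bins front top'); P(t,[('b FL',195+75/4,125+277/4),('b FR',195+205/4,125+298/4),('a FL',195+505/4,125+375/4),('a FR',195+632/4,125+390/4)],.05)
P(t,[('jar top',195+119/4,125+409/4)],.065);P(t,[('tape',195+533/4,125+525/4)],.024);P(t,[('sock',195+561/4,125+429/4)],.036)
E
```

```text
cam [ 0.31143468 -0.04293091  1.50397812]
cam [0.54123631 0.66030971 0.8419118 ]
FL [0.6433 0.1437 0.    ]
FR [0.6382 0.0568 0.    ]
BR [0.7546 0.0502 0.    ]
BL [0.7626 0.134  0.    ]
sBR [0.7582 0.0508 0.    ]
sFR [0.6407 0.0603 0.    ]
sFL [0.6476 0.1459 0.    ]
sBL [0.7628 0.1367 0.    ]
bin top
BL [0.5806 0.1432 0.12  ]
BR [0.5753 0.0605 0.12  ]
BR [0.578  0.0644 0.12  ]
FR [0.5147 0.0703 0.12  ]
FL [0.5203 0.1527 0.12  ]
BL [0.5836 0.1477 0.12  ]
botBL [0.5844 0.1458 0.    ]
botFL [0.5213 0.1508 0.    ]
panel top
frL [0.7754 0.3193 0.08  ]
frR [ 0.7463 -0.1378  0.08  ]
bins front top
b FL [0.6799 0.2776 0.05  ]
b FR [0.6775 0.193  0.05  ]
a FL [ 0.6536 -0.0035  0.05  ]
a FR [ 0.6548 -0.0845  0.05  ]
jar top [0.5955 0.2323 0.065 ]
tape [ 0.5649 -0.0338  0.024 ]
sock [ 0.6267 -0.0433  0.036 ]
```

View pics/t2.png

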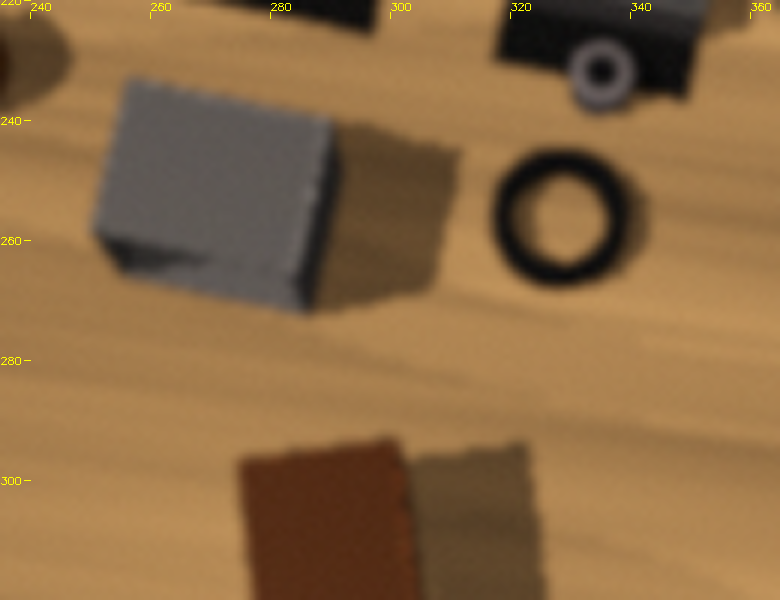

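```bash
cat >> h.py <<'E'
from scipy.spatial.transform import Rotation as Ro
def off(p,yaw=None):
    s=bot.observe(); R=Ro.from_euler('xyz',s['tool_rot'],degrees=True)
    o=R.inv().apply(np.array(p)-s['ee_pos']); 
    r=None
    if yaw is not None: r=(R.inv()*Ro.from_euler('xyz',[180,0,yaw],degrees=True)).as_rotvec().round(4)
    print('off',o.round(4),'rot',r,'from',s['ee_pos'].round(4),'rpy',s['tool_rot'].round(2),'t',s['time'],'F',s['force'].round(2),'w',round(float(s['gripper_width']),4))
E
python3 - <<'E'
from h import *
t=snap('top');s=snap('side')
for z in(.08,.1,.12):
  print(z,[unp(s,320+u/6,230+v/6,z).round(3)[:2] for u,v in((440,85),(490,225),(720,190),(662,60))],[unp(t,235+u/6,220+v/6,z).round(3)[:2] for u,v in((240,460),(398,440))])
print([unp(s,320+u/6,230+v/6,0).round(3)[:2] for u,v in((452,412),(660,385))])
off([.476,.113,.24],-94.1)
E
```

```text
0.08 [array([ 0.45 , -0.014]), array([0.432, 0.052]), array([0.348, 0.027]), array([ 0.366, -0.035])] [array([0.439, 0.079]), array([0.455, 0.017])]
0.1 [array([0.452, 0.004]), array([0.435, 0.068]), array([0.353, 0.044]), array([ 0.37 , -0.017])] [array([0.437, 0.077]), array([0.453, 0.016])]
0.12 [array([0.455, 0.022]), array([0.438, 0.084]), array([0.358, 0.06 ]), array([0.375, 0.002])] [array([0.435, 0.075]), array([0.451, 0.015])]
[array([0.436, 0.079]), array([0.358, 0.059])]
off [-0.6084 -0.4889  0.0017] rot [1.000e-04 2.000e-04 3.384e-01] from [ 0.1648 -0.6028  0.2416] rpy [ 1.800e+02  1.000e-02 -7.471e+01] t 0.4 F [-0.3  -0.02  0.26] w 0.0875
```

```bash
python3 -m pendant '[{"fingers":-0.2,"offset":[-0.046,-0.037,0],"delta_rot":[0,0,0.04]},{"fingers":-0.2,"offset":[-0.092,-0.074,0],"delta_rot":[0,0,0.08]},{"fingers":-0.2,"offset":[-0.138,-0.111,0],"delta_rot":[0,0,0.12]},{"fingers":-0.2,"offset":[-0.184,-0.148,0],"delta_rot":[0,0,0.16]},{"fingers":-0.2,"offset":[-0.23,-0.185,0],"delta_rot":[0,0,0.2]},{"fingers":-0.2,"offset":[-0.276,-0.222,0],"delta_rot":[0,0,0.24]},{"fingers":-0.2,"offset":[-0.322,-0.259,0],"delta_rot":[0,0,0.28]},{"fingers":-0.2,"offset":[-0.368,-0.296,0],"delta_rot":[0,0,0.32]},{"fingers":-0.2,"offset":[-0.414,-0.333,0],"delta_rot":[0,0,0.338]},{"fingers":-0.2,"offset":[-0.46,-0.37,0],"delta_rot":[0,0,0.338]}]'; python3 -c "
from h import *
off([.476,.113,.20],-94.1)"
```

```text
time: 1.65
ee_pos: [0.4011, -0.0597, 0.2421]
tool_rot: [-179.9, 0.0, -94.1]
force: [0.9, -0.7, -1.0]
gripper_width: 0.0351
off [-0.1776 -0.0623  0.0422] rot [-0.0013  0.      0.0001] from [ 0.4011 -0.0597  0.2421] rpy [-179.93    0.    -94.09] t 1.65 F [ 0.9  -0.67 -0.99] w 0.0351
```

Now go above the gap behind the bin, then look.

```bash
python3 -m pendant '[{"fingers":-0.2,"offset":[-0.05,-0.02,0],"delta_rot":[0,0,0]},{"fingers":-0.2,"offset":[-0.1,-0.04,0],"delta_rot":[0,0,0]},{"fingers":-0.2,"offset":[-0.15,-0.058,0.01],"delta_rot":[0,0,0]},{"fingers":-0.2,"offset":[-0.178,-0.062,0.04],"delta_rot":[0,0,0]},{"fingers":-0.2,"offset":[-0.178,-0.062,0.08],"delta_rot":[0,0,0]},{"fingers":-0.2,"offset":[-0.178,-0.062,0.118],"delta_rot":[0,0,0]},{"fingers":-0.2,"offset":[-0.178,-0.062,0.118],"delta_rot":[0,0,0]}]'; python3 -c "
from h import *
off([.516,.110,.124],-94.1)
s=snap('side');crop(s,280,170,160,120*1+20,5,'pics/s2.png')
t=snap('top');crop(t,220,200,130,100,6,'pics/t3.png')"
```

```text
time: 2.52
ee_pos: [0.4739, 0.1131, 0.1222]
tool_rot: [179.8, -0.1, -94.1]
force: [-1.2, 1.1, 0.4]
gripper_width: 0.0353
off [ 0.0001 -0.0422 -0.002 ] rot [ 0.0041 -0.0015  0.0004] from [0.4739 0.1131 0.1222] rpy [ 1.7976e+02 -9.0000e-02 -9.4080e+01] t 2.525 F [-1.18  1.12  0.4 ] w 0.0353
```

View pics/s2.png

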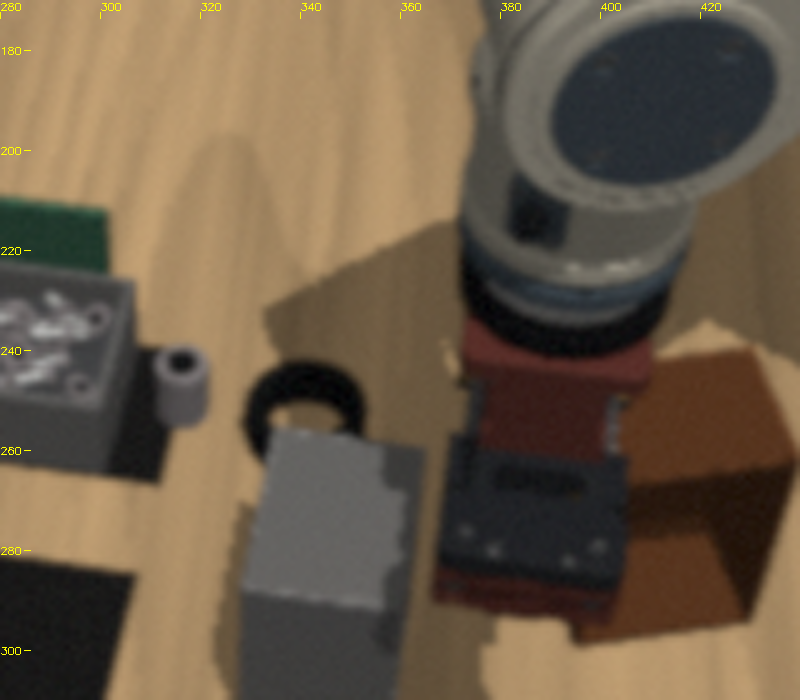

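View pics/t3.png

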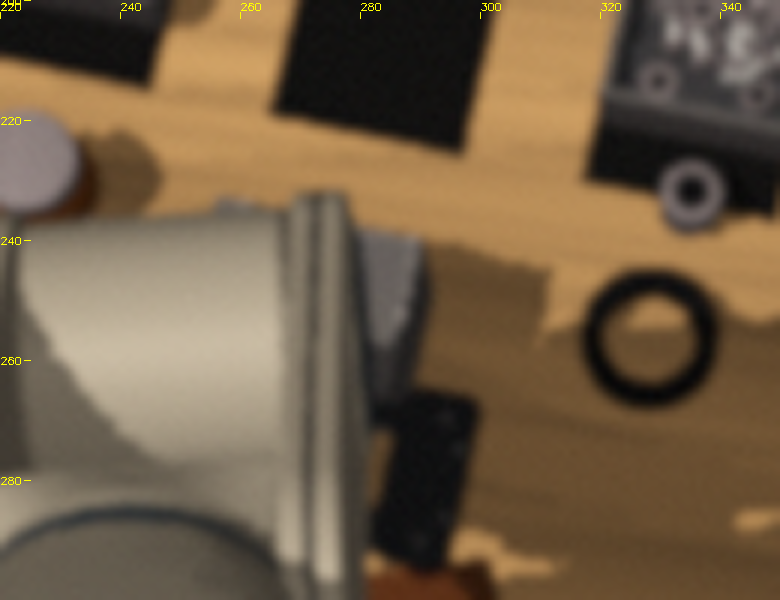

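```bash
python3 -m pendant '[{"fingers":-0.2,"offset":[0,-0.015,0],"delta_rot":[0,0,0]},{"fingers":-0.2,"offset":[0,-0.022,0],"delta_rot":[0,0,0]},{"fingers":-0.2,"offset":[0,-0.028,0],"delta_rot":[0,0,0]},{"fingers":-0.2,"offset":[0,-0.034,0],"delta_rot":[0,0,0]},{"fingers":-0.2,"offset":[0,-0.04,0],"delta_rot":[0,0,0]},{"fingers":-0.2,"offset":[0,-0.046,0],"delta_rot":[0,0,0]},{"fingers":-0.2,"offset":[0,-0.052,0],"delta_rot":[0,0,0]},{"fingers":-0.2,"offset":[0,-0.052,0],"delta_rot":[0,0,0]}]'; python3 -c "
from h import *
off([.516,.110,.124],-94.1)
s=snap('side');crop(s,260,200,160,120*1+20,5,'pics/s3.png')"
```

```text
time: 3.62
ee_pos: [0.5286, 0.1097, 0.1249]
tool_rot: [-179.9, 0.0, -94.1]
force: [-0.7, -0.3, -0.1]
gripper_width: 0.0353
off [0.0006 0.0126 0.0009] rot [-0.0018  0.0001 -0.0001] from [0.5286 0.1097 0.1249] rpy [-1.799e+02  1.000e-02 -9.410e+01] t 3.625 F [-0.67 -0.28 -0.14] w 0.0353
```

View pics/s3.png

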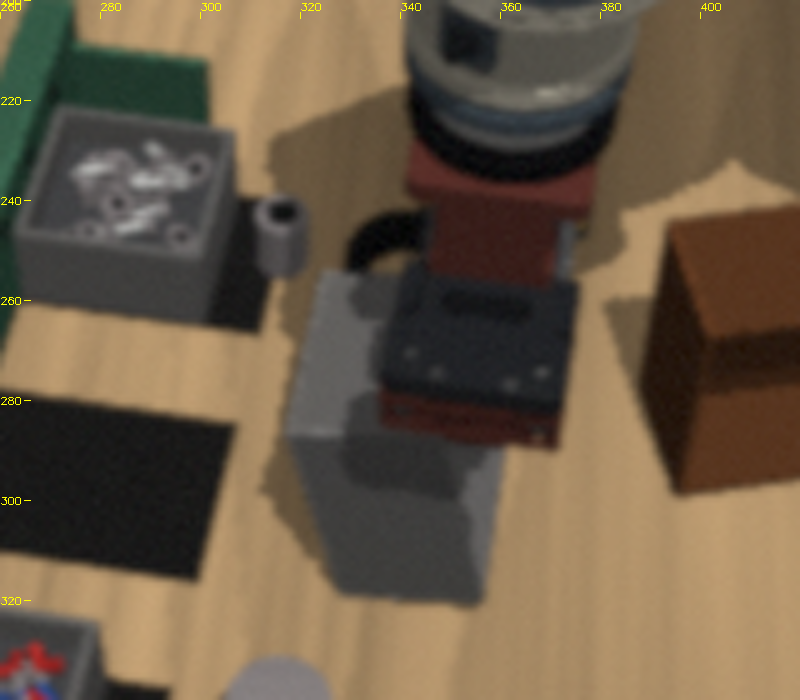

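The bin is tilting about its heel (heel corner at about 327,318 as before). I'll push on past the balance point.

```bash
python3 -m pendant '[{"fingers":-0.2,"offset":[0.001,-0.006,0],"delta_rot":[0,0,0]},{"fingers":-0.2,"offset":[0.001,-0.012,0],"delta_rot":[0,0,0]},{"fingers":-0.2,"offset":[0.001,-0.018,0],"delta_rot":[0,0,0]},{"fingers":-0.2,"offset":[0.001,-0.023,0],"delta_rot":[0,0,0]},{"fingers":-0.2,"offset":[0.001,-0.028,0],"delta_rot":[0,0,0]},{"fingers":-0.2,"offset":[0.001,-0.033,0],"delta_rot":[0,0,0]},{"fingers":-0.2,"offset":[0.001,-0.033,0],"delta_rot":[0,0,0]},{"fingers":-0.2,"offset":[0.001,-0.033,0],"delta_rot":[0,0,0]}]'; python3 -c "
from h import *
off([.516,.110,.124],-94.1)
s=snap('side');crop(s,230,200,160,120*1+20,5,'pics/s4.png')
s=snap('top');crop(s,215,160,160,120,5,'pics/t4.png')"
```

```text
time: 4.68
ee_pos: [0.5608, 0.1063, 0.1248]
tool_rot: [-179.9, -0.0, -94.1]
force: [-0.6, 0.3, -0.5]
gripper_width: 0.0354
off [-0.0005  0.045   0.0008] rot [-0.001  -0.     -0.0001] from [0.5608 0.1063 0.1248] rpy [-179.94   -0.    -94.11] t 4.675 F [-0.58  0.32 -0.52] w 0.0354
```

View pics/s4.png

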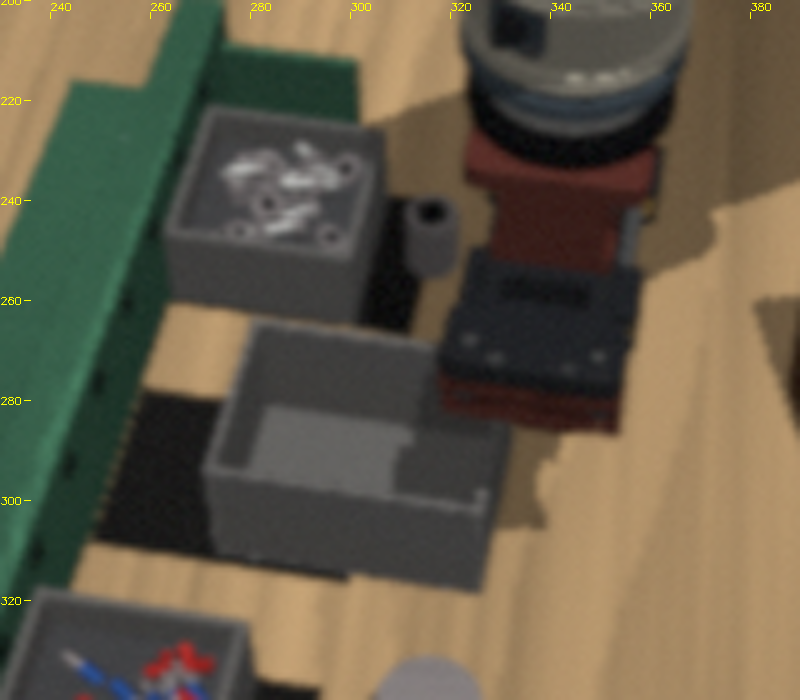

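View pics/t4.png

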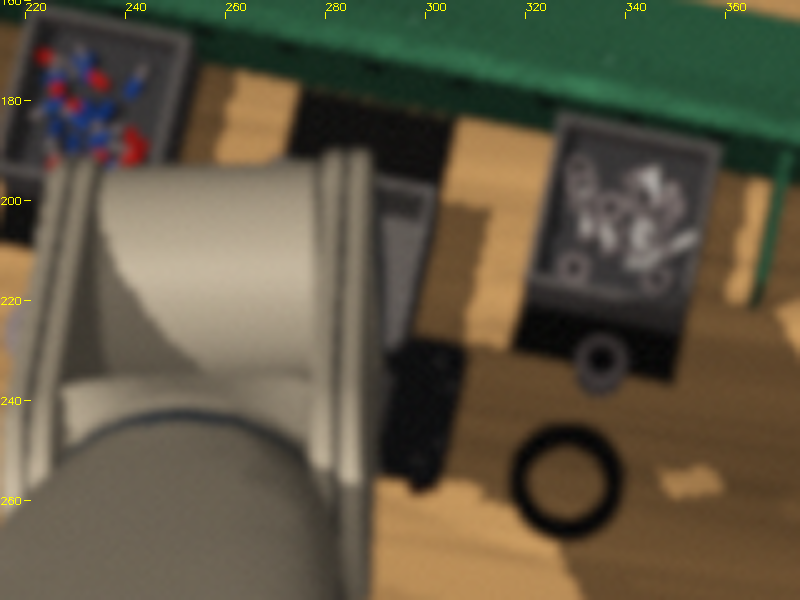

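```bash
python3 - <<'E'
from h import *
s=snap('side');t=snap('top')
for n,u,v,z in(('BR',280.4,264,.065),('BL',271.4,294,.065),('FL',327,301.6,.065),('bBL',274.4,310,0),('bFL',325.6,318,0)): print(n,unp(s,u-.5,v-.5,z).round(4))
print('top BR',unp(t,215+437/5-.5,160+182/5-.5,.065).round(4))
off([.54,.108,.124],-94.1)
E
```

```text
BR [0.6999 0.0557 0.065 ]
BL [0.7055 0.1373 0.065 ]
FL [0.587  0.1446 0.065 ]
bBL [0.705  0.1352 0.    ]
bFL [0.5898 0.1443 0.    ]
top BR [0.7011 0.0511 0.065 ]
off [-0.0002  0.0209  0.0009] rot [-0.0012  0.     -0.    ] from [0.5609 0.1064 0.1249] rpy [-179.93    0.    -94.1 ] t 4.875 F [ 0.17 -0.95 -0.14] w 0.0351
```

```bash
python3 -m pendant '[{"fingers":0.02,"offset":[0,0.012,0],"delta_rot":[0,0,0]},{"fingers":0.02,"offset":[0,0.025,0],"delta_rot":[0,0,0]},{"fingers":0.02,"offset":[0,0.025,0.025],"delta_rot":[0,0,0]},{"fingers":0.02,"offset":[0,0.025,0.05],"delta_rot":[0,0,0]},{"fingers":0.02,"offset":[0,0.025,0.075],"delta_rot":[0,0,0]},{"fingers":0.02,"offset":[0,0.025,0.075],"delta_rot":[0,0,0]}]'; python3 -c "
from h import *
off([.585,.105,.05],-94.1)"
python3 -m pendant '[{"fingers":0.02,"offset":[0,-0.01,0],"delta_rot":[0,0,0]},{"fingers":0.02,"offset":[0,-0.02,0],"delta_rot":[0,0,0]},{"fingers":0.02,"offset":[0,-0.03,0],"delta_rot":[0,0,0]},{"fingers":0.02,"offset":[0,-0.04,0],"delta_rot":[0,0,0]},{"fingers":0.02,"offset":[0,-0.048,0],"delta_rot":[0,0,0]},{"fingers":0.02,"offset":[0,-0.056,0],"delta_rot":[0,0,0]},{"fingers":0.02,"offset":[0,-0.064,0],"delta_rot":[0,0,0]},{"fingers":0.02,"offset":[0,-0.07,0],"delta_rot":[0,0,0]},{"fingers":0.02,"offset":[0,-0.07,0],"delta_rot":[0,0,0]}]'; python3 -c "
from h import *
off([.63,.102,.05],-94.1)
s=snap('side');crop(s,210,200,160,140,5,'pics/s5.png')"
```

```text
time: 5.62
ee_pos: [0.5338, 0.1079, 0.0485]
tool_rot: [179.8, -0.1, -94.1]
force: [-0.2, 0.1, 0.4]
gripper_width: 0.045
off [-0.0007 -0.0513 -0.0016] rot [ 0.0027 -0.001   0.0001] from [0.5338 0.1079 0.0485] rpy [ 1.7984e+02 -6.0000e-02 -9.4090e+01] t 5.625 F [-0.16  0.06  0.44] w 0.045
time: 6.75
ee_pos: [0.6045, 0.1029, 0.0483]
tool_rot: [179.9, -0.0, -94.1]
force: [0.2, -0.0, 0.2]
gripper_width: 0.0448
off [-0.0009 -0.0255 -0.0017] rot [ 0.0016 -0.0008  0.0001] from [0.6045 0.1029 0.0483] rpy [ 1.7991e+02 -4.0000e-02 -9.4100e+01] t 6.75 F [ 0.25 -0.04  0.16] w 0.0448
```

View pics/s5.png

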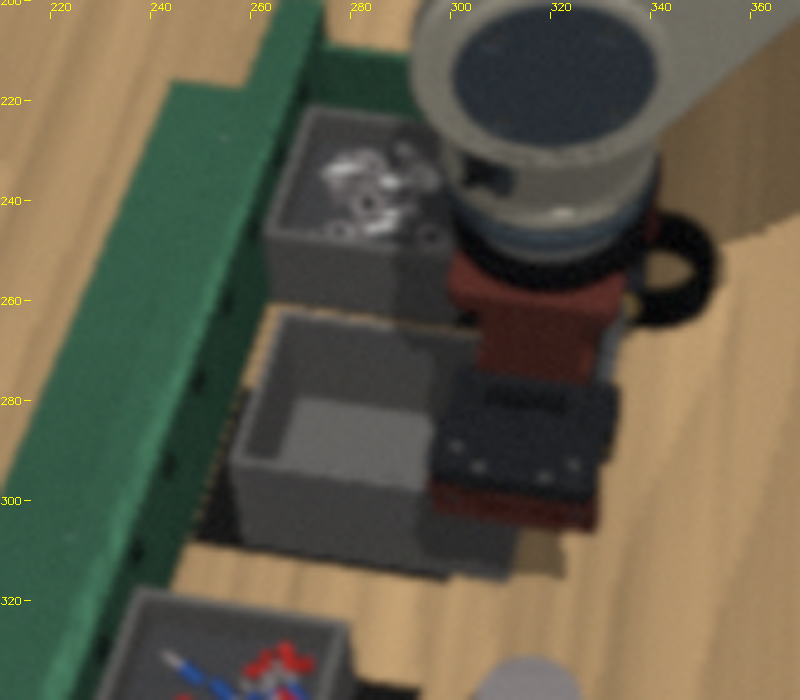

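```bash
python3 - <<'E'
from h import *
s=snap('side')
for n,u,v,z in(('BR',210+282/5,200+308/5,.065),('BL',256.4,292.4,.065),('bBL',210+243/5,200+546/5,0),('bFL',210+508/5,200+578/5,0)): print(n,unp(s,u-.5,v-.5,z).round(4))
E
```

```text
BR [0.7323 0.052  0.065 ]
BL [0.7378 0.1365 0.065 ]
bBL [0.7403 0.1367 0.    ]
bFL [0.621  0.1413 0.    ]
```

```bash
python3 -m pendant '[{"fingers":0.02,"offset":[0,-0.007,0],"delta_rot":[0,0,0]},{"fingers":0.02,"offset":[0,-0.013,0],"delta_rot":[0,0,0]},{"fingers":0.02,"offset":[0,-0.018,0],"delta_rot":[0,0,0]},{"fingers":0.02,"offset":[0,-0.021,0],"delta_rot":[0,0,0]},{"fingers":0.02,"offset":[0,-0.021,0],"delta_rot":[0,0,0]}]'
python3 -m pendant '[{"fingers":0.02,"offset":[0,-0.001,0],"delta_rot":[0,0,0]},{"fingers":0.02,"offset":[0,-0.002,0],"delta_rot":[0,0,0]}]'; python3 -c "
from h import *
off([.63,.102,.05],-94.1)
s=snap('side');crop(s,210,200,160,140,5,'pics/s6.png')"
```

```text
time: 7.48
ee_pos: [0.6252, 0.1014, 0.0482]
tool_rot: [179.9, -0.0, -94.1]
force: [0.9, -0.3, 0.6]
gripper_width: 0.0445
time: 7.72
ee_pos: [0.6269, 0.1013, 0.0483]
tool_rot: [179.9, -0.1, -94.1]
force: [-1.2, -0.3, 0.4]
gripper_width: 0.0445
off [-0.001  -0.003  -0.0018] rot [ 0.0023 -0.0009  0.0001] from [0.6269 0.1013 0.0483] rpy [ 1.7987e+02 -5.0000e-02 -9.4090e+01] t 7.725 F [-1.21 -0.35  0.38] w 0.0445
```

View pics/s6.png

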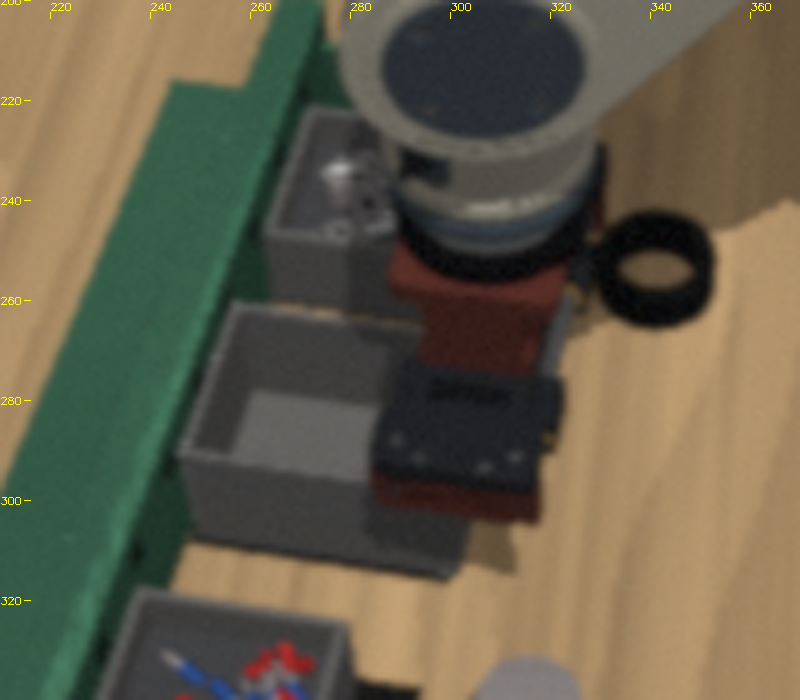

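Nearly home; 1 mm steps while watching the force.

```bash
python3 -m pendant '[{"fingers":0.02,"offset":[0,-0.001,0],"delta_rot":[0,0,0]},{"fingers":0.02,"offset":[0,-0.002,0],"delta_rot":[0,0,0]}]'
python3 -m pendant '[{"fingers":0.02,"offset":[0,-0.001,0],"delta_rot":[0,0,0]},{"fingers":0.02,"offset":[0,-0.002,0],"delta_rot":[0,0,0]}]'; python3 -c "
from h import *
off([.63,.102,.05],-94.1)"
```

```text
time: 8.02
ee_pos: [0.6292, 0.1011, 0.0483]
tool_rot: [179.9, -0.0, -94.1]
force: [-0.6, 0.3, 0.1]
gripper_width: 0.0449
time: 8.28
ee_pos: [0.6298, 0.1011, 0.0482]
tool_rot: [179.7, -0.1, -94.1]
force: [-8.8, 1.5, 9.0]
gripper_width: 0.0444
off [-0.0009 -0.0001 -0.0018] rot [ 0.005  -0.0011  0.    ] from [0.6298 0.1011 0.0482] rpy [ 1.7971e+02 -6.0000e-02 -9.4100e+01] t 8.275 F [-8.78  1.52  8.97] w 0.0444
```

```bash
python3 -m pendant '[{"fingers":0.02,"offset":[0,-0.001,0],"delta_rot":[0,0,0]},{"fingers":0.02,"offset":[0,-0.002,0],"delta_rot":[0,0,0]}]'
python3 -m pendant '[{"fingers":0.02,"offset":[0,0.004,0],"delta_rot":[0,0,0]},{"fingers":0.02,"offset":[0,0.015,0],"delta_rot":[0,0,0]},{"fingers":0.02,"offset":[0,0.03,0],"delta_rot":[0,0,0]},{"fingers":0.02,"offset":[0,0.04,-0.03],"delta_rot":[0,0,0]},{"fingers":0.02,"offset":[0,0.06,-0.08],"delta_rot":[0,0,0]},{"fingers":0.02,"offset":[0,0.1,-0.12],"delta_rot":[0,0,0]},{"fingers":0.02,"offset":[0,0.15,-0.15],"delta_rot":[0,0,0]},{"fingers":0.02,"offset":[0,0.2,-0.18],"delta_rot":[0,0,0]},{"fingers":0.02,"offset":[0,0.24,-0.2],"delta_rot":[0,0,0]},{"fingers":0.02,"offset":[0,0.24,-0.2],"delta_rot":[0,0,0]}]'; python3 -c "
from h import *
s=snap('side');crop(s,190,190,180,140,4,'pics/s7.png')
s=snap('top');crop(s,195,125,195,145,4,'pics/t7.png')"
```

```text
time: 8.52
ee_pos: [0.6298, 0.1011, 0.0483]
tool_rot: [179.5, -0.1, -94.1]
force: [-11.8, 0.9, 9.7]
gripper_width: 0.0446
time: 9.78
ee_pos: [0.3901, 0.1185, 0.2516]
tool_rot: [179.6, -0.0, -94.0]
force: [0.4, -1.0, -0.4]
gripper_width: 0.045
```

View pics/s7.png

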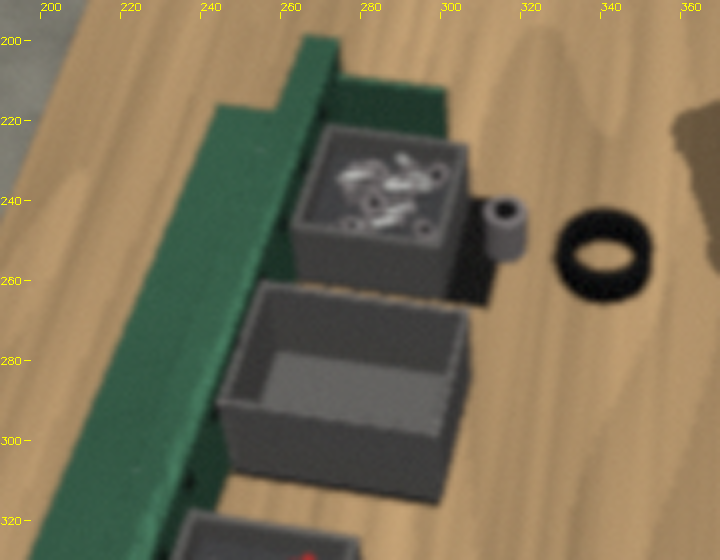

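View pics/t7.png

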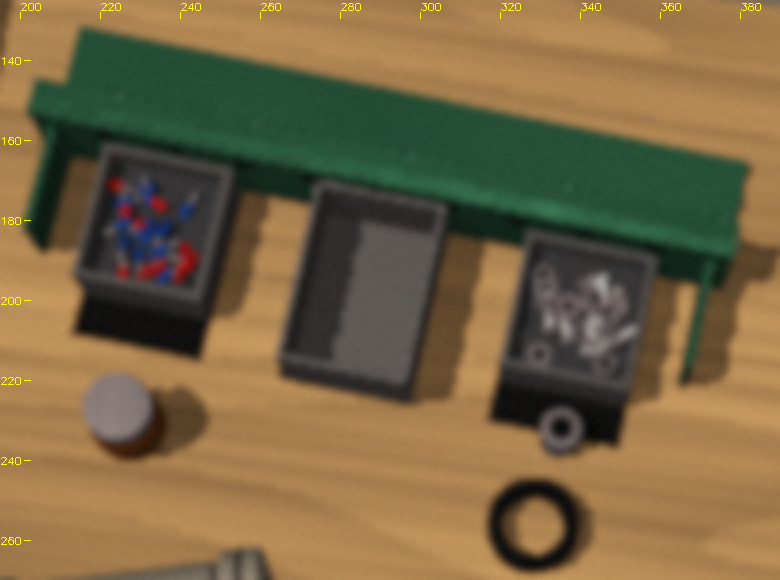

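```bash
python3 - <<'E'
from h import *
t=snap('top');s=snap('side')
P=lambda d,u,v,z:unp(d,u-.5,v-.5,z)
c={n:P(t,195+u/4,125+v/4,.065) for n,u,v in(('BL',316,180),('BR',448,207),('FL',280,358),('FR',410,390))}
c2={n:P(s,190+u/4,190+v/4,.065) for n,u,v in(('BL',219,402),('BR',263,283),('FR',470,310),('FL',436,435))}
o=np.array([.7602,.0929]);ex=np.array([.9974,-.0715]);ey=np.array([.0715,.9974])
for k in(c,c2):
  print({n:v[:2].round(4) for n,v in k.items()})
  m=(k['BL']+k['BR'])[:2]/2; f=(k['FL']+k['FR'])[:2]/2;d=m-f
  print('end in place',((m-o)@ex).round(4),((m-o)@ey).round(4),'ang',np.degrees(np.arctan2(d[1],d[0])).round(2))
E
```

```text
{'BL': array([0.7604, 0.1329]), 'BR': array([0.754 , 0.0469]), 'FL': array([0.6417, 0.1376]), 'FR': array([0.6324, 0.0537])}
end in place -0.0028 -0.0032 ang -2.75
{'BL': array([0.7634, 0.1341]), 'BR': array([0.7565, 0.052 ]), 'FR': array([0.6386, 0.0594]), 'FL': array([0.6459, 0.1434])}
end in place -0.0002 0.0001 ang -4.07
```

The bin is flush, centred, square and flat, and the robot is clear of it. I'll hand in.

```bash
python3 -c "
from h import *
off([.4,.1,.25]); print(bot.hand_in())"
```

```text
off [ 0.0178 -0.0084  0.    ] rot None from [0.3929 0.1184 0.2501] rpy [ 1.7946e+02 -1.0000e-01 -9.4110e+01] t 9.975 F [ 0.22 -0.34 -1.38] w 0.0446
the job is handed in; nothing more can be done
None
```

The grey bin is on its base, mouth up, with its end against the green panel in the empty place, and the job is handed in. I tipped it over its base edge with two part-open fingertips on the top rim. I then pushed it back low on its front wall until contact stopped it at about 12 N, and withdrew. The clock stood at about 10 s.

- **Position:** the end wall is 0 to 3 mm from the panel and 0 to 3 mm off the middle of the place.
- **Squareness:** the two cameras disagreed a little on the bin's direction, −2.8° from the top and −4.1° from the side. The place itself measures about −4.1°, so the bin is square to within about 1.5°.
- **Neighbours:** the neighbour bins, socket, tape and jar look unmoved in the last pictures. I did not check the can, screwdriver, wrench or brown box in a final view, but they were clear of the arm's path.

No check failed.

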